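# Gauge a centrifuge bucket and fit the tube insert that matches its depth

## Task

Gauge the empty centrifuge bucket before it is loaded: take the depth rod from its stand, touch it gently to the rubber cushion at the bottom of the bucket, keep it resting there a moment to read the depth, and hang the rod back in its stand. Then, out of the three tube inserts in the tray, fit the one whose barrel stands on the cushion with its collar between 2 and 10 mm clear of the bucket's rim: lower it gently all the way down, never forcing or dropping it, and let go. Leave the oil bottle, the sample jar and the slide box where they are.

Things in the scene. Friction and masses are not known exactly. Their poses are not given: they have to be found in the camera images.
- bucket: round aluminium centrifuge bucket (45 mm in diameter at the rim) standing upright in a round grey loading stand 96 mm wide, fixed to the bench, with two side lugs. Origin: centre of the stand's underside on the bench; z up
- bucket_rim (a point): centre of the bucket's mouth, level with its rim, 112 mm above the bench; z up. The upright blind bore is 26 mm in diameter (29 mm in the top 3 mm). Rubber cushions on its bottom form a flat floor at an unknown depth, 43 to 62 mm below the rim, different each time; the rubber gives about 1 mm under 10 N and springs back. Over 25 N from the rod or an insert damages it
- rod: depth rod hanging upright in its stand: steel shaft 8 mm in diameter and 90 mm long below a steel collar 26 mm in diameter and 4 mm thick, above it a black round handle 14 mm in diameter and 44 mm long; 138 mm in all, about 60 g. Origin: the tip (lower end); z from the tip to the handle
- rod_tip (a point): flat lower end of the depth rod, on its axis
- rod_collar (a point): underside of the rod's collar, on its axis, 90 mm above the tip; z towards the handle
- rod_stand: white plastic stand for the depth rod, 80 x 90 mm foot (x, y), a 55 x 90 mm top plate carried by two cheeks at its y ends, fixed to the bench. Origin: centre of the underside; z up
- stand_hole (a point): centre of the 16 mm round through hole in the top plate, at its upper face, 112 mm above the bench. The rod hangs here with its collar flat on the plate and its shaft free below
- tray: flat steel tray 100 x 260 mm (x, y) with walls 14 mm high, floor 3 mm thick, fixed to the bench; the three inserts stand in it about 85 mm apart along its y in any order. Origin: centre of the underside
- insert_short: tube insert of white plastic standing on its foot in the tray, one of three alike but for the barrel: solid round barrel 25 mm in diameter and 51 mm long (foot to collar) with a 2 mm bevelled foot, collar 34 mm in diameter and 5 mm thick, then the neck to grip, 23 mm in diameter and 24 mm high, open on top. Whole height 80 mm, about 50 g. Origin: centre of the foot; z up through the neck
- insert_mid: tube insert of white plastic standing on its foot in the tray, one of three alike but for the barrel: solid round barrel 25 mm in diameter and 58 mm long (foot to collar) with a 2 mm bevelled foot, collar 34 mm in diameter and 5 mm thick, then the neck to grip, 23 mm in diameter and 24 mm high, open on top. Whole height 87 mm, about 50 g. Origin: centre of the foot; z up through the neck
- insert_long: tube insert of white plastic standing on its foot in the tray, one of three alike but for the barrel: solid round barrel 25 mm in diameter and 65 mm long (foot to collar) with a 2 mm bevelled foot, collar 34 mm in diameter and 5 mm thick, then the neck to grip, 23 mm in diameter and 24 mm high, open on top. Whole height 94 mm, about 50 g. Origin: centre of the foot; z up through the neck
- short_collar (a point): underside of the collar of insert_short, on its axis, 51 mm above the foot; z towards the neck
- mid_collar (a point): underside of the collar of insert_mid, on its axis, 58 mm above the foot; z towards the neck
- long_collar (a point): underside of the collar of insert_long, on its axis, 65 mm above the foot; z towards the neck
- oil_bottle: small amber bottle with black cap, 32 mm wide, 75 mm high, loose; bystander. Origin: centre of its underside
- slide_box: closed flat grey and white slide box 87 x 102 x 34 mm, loose; bystander. Origin: centre of its underside
- sample_jar: clear screw-capped sample jar 52 mm wide, 60 mm high, loose; bystander. Origin: centre of its underside
Mind the look-alikes: they are no part of the job. What is shaped like the insert_mid but green or pink is not meant.

How it is judged:
By the outcome, as a careful person would: the job done as asked, in the order asked, and still so for the second after the job is handed in, with the robot touching nothing.
It also fails if it takes over 72 s, if anything falls off the work surface, if the arm or the gripper's body presses on something with over 40 N, if the wrist force passes 120 N, or if a joint passes its speed limit or range.

## Robot

A 7-joint arm with a two-finger parallel gripper is mounted at the origin on the work surface. World frame = base frame: x ahead of the robot, y to its left, z up, the work surface at z = 0. Lengths are in m, angles in rad, forces in N, time in s.
With the tool pointing down it reaches from about 0.425 to 0.875 m from the base axis. Payload 4.7 kg.
Tool frame: the origin (TCP) lies at the very end of the fingers, on their centre line; the grasp point (between the pads) lies bot.grip_depth behind it (bot.grip_depth is the distance from the TCP to the grasp point, in m); z points along the fingers, y is the line along which they close (so a half turn about z gives the same grasp; the last joint's range is limited). The gripper opens to 85 mm and grips with 20 to 120 N. Pads are 22 mm wide; open, the fingers measure 114 mm over their backs; the gripper's body (76 mm by 85 mm) begins 54 mm behind the grasp point. The pads swing forward as they close: fully open they stand 13 mm farther back than shut.
Start: joints at [1.157, 0.321, -0.07, 1.45, 0.023, 1.371, -0.057], TCP at [0.27, -0.591, 0.231] pointing down, gripper open.
Joint ranges: [-2.86, 2.86], [-0.3, 2.09], [-1.38, 1.24], [0.06, 2.45], [-1.56, 4.7], [0.09, 2.05], [-2.69, 2.69]. Speed limits (rad/s): [2.57, 2.57, 3.14, 3.14, 3.14, 3.14, 3.14].

## Interface

Orientations are given as a 3x3 rotation matrix whose columns are the frame's x, y, z axes.
In Python, from cell import bot gives the robot as it stands.
- The arm moves only by the shell command python3 -m handwheel 'ROWS' [FORCE]. ROWS is JSON, a list of rows, each an object of numbers: "tx", "ty", "tz": the shift along the tool's x, y, z in m; "ax", "ay", "az": the turn, a rotation vector about the tool's x, y, z in degrees; "hand": the finger opening in m, from 0 to 0.0854. A call has 1 to 10 rows; each row is the pose to reach, as a shift and turn from the pose commanded when the call began, along the tool's axes at that moment; what a row does not reach only later rows make up. A row lasts 1/10 s, in which the tool goes at most 50 mm and 8.59 degrees, less where a joint would pass 70% of its speed; a pose out of reach is approached as far as the arm can. A call with a gripper value outside its range is refused whole. The fingers move at their own pace and stop on an object; FORCE is the grip in N (left out, the last holds). Time passes only in rows, so rows that repeat a pose let the fingers close. It gives the time, the measured TCP pose, the force, the opening and the grip force at its end, in the units of the state.
- bot.read_state(): the state, without advancing time (a new reading comes with each control period).
- bot.get_image(name): name is "scene" or "top" or "wrist"; returns (picture, depth): 420x560x3 uint8, red, green, blue; 420x560 float32, m along the optical axis (not along the pixel's ray), 0 where there is no reading.
- bot.camera_params(name): a dict with "camera_matrix" (3x3 intrinsics, pixels), "pose" (4x4, takes a point from camera to world coordinates). Camera axes: x right, y down, z forward; pixel columns grow to the right and rows downward; lengths in m; the calibration is good to about 2 mm. A picture is of the moment at which its call begins: read the wrist's pose just before it. camera_params takes no time and is no camera call; for the wrist camera it gives the pose at the moment of the call.
- bot.job_done(): hands the job in; it is judged then, once.
The state is a dict: "time": time; "joint_pos": joint angles; "joint_vel": joint speeds; "joint_torque": joint torques, N m; "eef_pos": TCP position; "tool_rot": TCP orientation; "ft_force": force on the tool from outside, world axes, zero at the start; "torque": the same for the moment, N m; "width": opening from 0.0 (shut) to 1.0 (fully open); "finger_force": force on a finger pad.
Only numpy, scipy, OpenCV 4.12 (cv2) and the standard library are available. Lean on these libraries where they do the work, as an engineer would, in place of code of your own. Each camera call takes 0.05 s, during which the arm holds its last target. There are 200 camera calls.

## Working session

There is one attempt and no reset: what is moved stays moved. The work goes in short steps, Python scripts to look and compute and a shell command to move; the robot and the scene stay as the last step left them, time stands still between calls to the robot, and variables do not carry over. Pictures are saved under pics/ and viewed, at most 10 in all, crops included, and the job is handed in when it is done.

```bash
ls; mkdir -p pics; cat > h.py <<'E'
import numpy as np, cv2
from cell import bot
def cloud(n):
    img,d=bot.get_image(n); p=bot.camera_params(n); K=np.array(p["camera_matrix"]);T=np.array(p["pose"])
    v,u=np.mgrid[:420,:560]
    P=np.stack([(u-K[0,2])/K[0,0]*d,(v-K[1,2])/K[1,1]*d,d],-1)@T[:3,:3].T+T[:3,3]
    P[d==0]=np.nan
    return img,P
E
python3 - <<'E'
from h import *
for n in("scene","top"):
    img,P=cloud(n); cv2.imwrite(f"pics/{n}1.png",img[...,::-1]); np.savez(f"{n}.npz",img=img,P=P)
    print(np.array(bot.camera_params(n)["pose"]).round(3))
s=bot.read_state();print(s,bot.grip_depth)
E
```

```text
pics
[[-0.18   0.659 -0.73   1.239]
 [ 0.984  0.12  -0.134  0.038]
 [-0.    -0.743 -0.67   0.676]
 [ 0.     0.     0.     1.   ]]
[[-0.017 -0.995  0.102  0.501]
 [-1.     0.018  0.006 -0.07 ]
 [-0.008 -0.102 -0.995  1.259]
 [ 0.     0.     0.     1.   ]]
{'time': 0.1, 'joint_pos': array([ 1.15708411,  0.32171902, -0.07010631,  1.45152784,  0.02259171,
        1.37080285, -0.05687388]), 'joint_vel': array([-1.18762477e-04, -3.33423093e-03,  3.33203898e-03, -3.88362842e-03,
       -9.69939575e-04,  2.90739162e-05, -9.26154089e-04]), 'joint_torque': array([-6.63898300e-04, -4.94879186e+01, -3.84300761e-01, -3.15209413e+01,
        1.30612071e-02,  7.39766343e-03, -1.70725292e-05]), 'eef_pos': array([ 0.26944918, -0.59100386,  0.23036506]), 'tool_rot': array([[ 9.09845591e-01,  4.14946284e-01, -7.62818022e-04],
       [ 4.14946978e-01, -9.09844382e-01,  1.48552398e-03],
       [-7.76330373e-05, -1.66812647e-03, -9.99998606e-01]]), 'ft_force': array([-1.10345574,  0.10447591, -0.57985458]), 'torque': array([-0.01642853, -0.0038024 , -0.01341588]), 'finger_force': 0.0, 'width': 1.0018745181172566} 0.0187
```

View pics/top1.png

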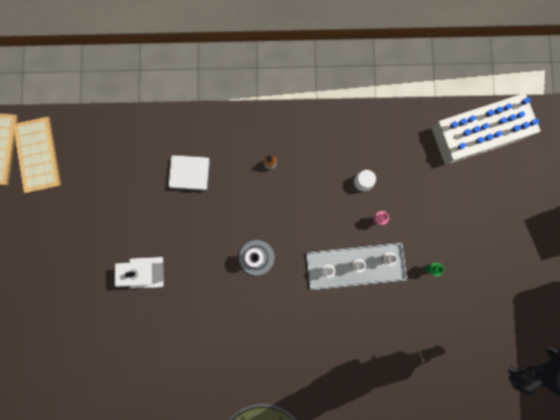

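View pics/scene1.png

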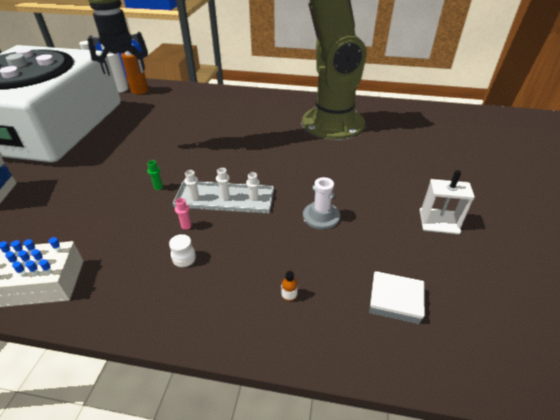

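Top view: bucket at (256,258), rod handle at (130,273) in its stand at (138,273), white inserts at (329,271), (360,265) and (391,258) in the tray. The look-alikes are green at (437,269) and pink at (381,217). Bystanders: bottle (270,162), jar (365,181), slide box (189,173).
The possible inserts are the five neck shapes above. I choose only the white ones in the tray, and the depth rod is the only black-handled rod.

```bash
python3 - <<'E'
from h import *
def fit(pts):
    x,y=pts[:,0],pts[:,1];A=np.c_[2*x,2*y,np.ones(len(x))];c=np.linalg.lstsq(A,x*x+y*y,rcond=None)[0]
    return c[:2].round(4),round(float(np.sqrt(c[2]+c[0]**2+c[1]**2)),4),len(x)
Z={n:np.load(n+".npz") for n in("top","scene")}
P=Z["top"]["P"]
def reg(n,u,v,r,z0,z1):
    P=Z[n]["P"][v-r:v+r,u-r:u+r].reshape(-1,3); return P[(P[:,2]>z0)&(P[:,2]<z1)]
print("table",np.nanmedian(P[300:330,180:230,2]))
q=reg("top",256,258,22,.10,.125);print("rim",fit(q),q.mean(0), (q.max(0)+q.min(0))/2, np.median(q[:,2]))
q=reg("top",256,258,22,.0,.1);print("stand",(q.max(0)+q.min(0))/2,np.ptp(q,axis=0))
for u,v in((329,271),(360,265),(391,258)):
    q=reg("top",u,v,14,.02,.12);print("ins",u,q[:,2].max(),np.percentile(q[:,2],[50,90,95]),len(q))
    q=q[q[:,2]>q[:,2].max()-.012];print("  neck",fit(q),(q.max(0)+q.min(0))/2,np.ptp(q,axis=0))
q=reg("top",138,273,30,.100,.125);print("plate",(q.max(0)+q.min(0))/2,np.ptp(q,axis=0),len(q))
h=q-0
q=reg("top",138,273,30,.125,.2);print("rod",q.mean(0),np.percentile(q,[5,95],axis=0),len(q))
q=reg("scene",456,180,25,.122,.2);print("rod sc",np.percentile(q,[5,50,95],axis=0),len(q))
q=reg("scene",449,192,28,.108,.117);print("plate sc",(q.max(0)+q.min(0))/2,np.ptp(q,axis=0),len(q))
for n in Z: print(n)
big=[cv2.resize(Z["scene"]["img"][150:240,160:290],None,fx=4,fy=4,interpolation=cv2.INTER_CUBIC),cv2.resize(Z["scene"]["img"][150:240,410:480],None,fx=4,fy=4,interpolation=cv2.INTER_CUBIC)]
cv2.imwrite("pics/crop1.png",np.hstack(big)[...,::-1])
E
```

```text
table -0.0003595860542702223
rim (array([0.5039, 0.0088]), 0.0182, 173) [0.50381803 0.00888107 0.11105359] [0.5036568  0.00844982 0.11046657] 0.11132794686175318
stand [0.50279538 0.01281227 0.04953879] [0.1186969  0.11890309 0.09907005]
ins 329 0.08618684259052056 [0.05846978 0.08207437 0.08320327] 138
  neck (array([ 0.4654, -0.1797]), 0.0101, 30) [ 0.46493006 -0.17909362  0.08048019] [0.02041614 0.02057406 0.01141331]
ins 360 0.10020110608519972 [0.07302406 0.09605862 0.0971801 ] 147
  neck (array([ 0.4787, -0.2575]), 0.0104, 38) [ 0.47902243 -0.25798632  0.09437718] [0.02027425 0.02284892 0.01164785]
ins 391 0.09267696373682432 [0.06642281 0.08830134 0.09024937] 150
  neck (array([ 0.4946, -0.3397]), 0.0103, 35) [ 0.49516807 -0.33942914  0.08752078] [0.02038607 0.02180081 0.01031238]
plate [0.46799033 0.30934202 0.11231125] [0.05614722 0.09178986 0.02450994] 782
rod [0.46865942 0.30712951 0.15142731] [[0.46296116 0.3023649  0.13152139]
 [0.47482349 0.3140306  0.16184107]] 51
rod sc [[0.46601305 0.30082345 0.12453421]
 [0.47244237 0.30603164 0.14509972]
 [0.4755275  0.31297687 0.16053325]] 109
plate sc [0.46783285 0.30774059 0.11249085] [0.06124152 0.09174123 0.00888202] 567
top
scene
```

View pics/crop1.png

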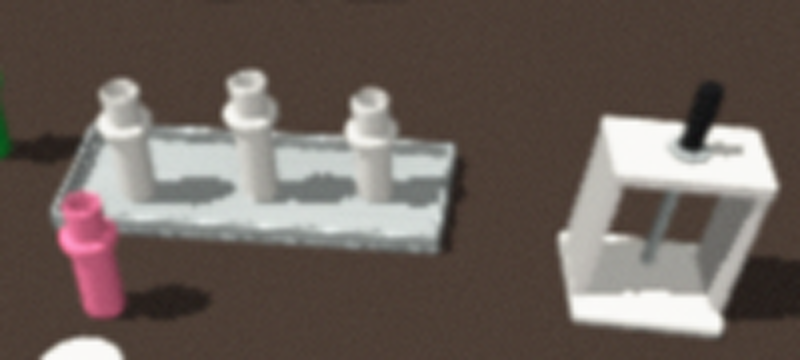

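Crop: the three white inserts stand in the tray and the rod hangs upright with its collar on the plate. Heights over the tray floor (3 mm) identify them: short at y=-0.180, long at y=-0.258, mid at y=-0.340. I'll move in stages and refine with the wrist camera.

```bash
cat >> h.py <<'E'
def delta(x,y,z,yaw=0):
    "tool-frame shift (mm) to world x,y,z and turn (deg) to vertical tool with tool x at yaw"
    from scipy.spatial.transform import Rotation as Ro
    s=bot.read_state();R=s["tool_rot"];c,k=np.cos(np.radians(yaw)),np.sin(np.radians(yaw))
    G=np.array([[c,k,0],[k,-c,0],[0,0,-1.]])
    return (R.T@(np.array([x,y,z])-s["eef_pos"])*1000).round(1), Ro.from_matrix(R.T@G).as_rotvec(degrees=True).round(2)
def fit(pts):
    x,y=pts[:,0],pts[:,1];A=np.c_[2*x,2*y,np.ones(len(x))];c=np.linalg.lstsq(A,x*x+y*y,rcond=None)[0]
    return c[:2].round(4),round(float(np.sqrt(c[2]+c[0]**2+c[1]**2)),4),len(x)
E
python3 -m handwheel '[{"tx":0.351,"ty":-0.215,"tz":-0.05,"az":24.5,"hand":0.045},{"tx":0.351,"ty":-0.215,"tz":-0.05,"az":24.5,"hand":0.045},{"tx":0.351,"ty":-0.215,"tz":-0.05,"az":24.5,"hand":0.045},{"tx":0.351,"ty":-0.215,"tz":-0.05,"az":24.5,"hand":0.045},{"tx":0.351,"ty":-0.215,"tz":-0.05,"az":24.5,"hand":0.045},{"tx":0.351,"ty":-0.215,"tz":-0.05,"az":24.5,"hand":0.045},{"tx":0.351,"ty":-0.215,"tz":-0.05,"az":24.5,"hand":0.045},{"tx":0.351,"ty":-0.215,"tz":-0.05,"az":24.5,"hand":0.045},{"tx":0.351,"ty":-0.215,"tz":-0.05,"az":24.5,"hand":0.045},{"tx":0.351,"ty":-0.215,"tz":-0.05,"az":24.5,"hand":0.045}]'
python3 - <<'E'
from h import *
img,P=cloud("wrist"); cv2.imwrite("pics/w1.png",img[...,::-1]); np.savez("w1.npz",img=img,P=P)
print(np.array(bot.camera_params("wrist")["pose"]).round(3));print(bot.read_state()["eef_pos"],delta(.504,.009,.28),delta(.469,.3075,.23))
E
```

```text
[[ 0.415 -0.859 -0.3    0.346]
 [-0.91  -0.392 -0.135 -0.555]
 [-0.002  0.329 -0.944  0.373]
 [ 0.     0.     0.     1.   ]]
[ 0.26943744 -0.59107292  0.23048329] (array([ 462.4, -448.7,  -48.9]), array([-8.000e-02,  2.000e-02,  2.451e+01])) (array([ 554.4, -734.8,    1.5]), array([-8.000e-02,  2.000e-02,  2.451e+01]))schema error: expected keys tx, ty, tz, ax, ay, az, hand
```

View pics/w1.png

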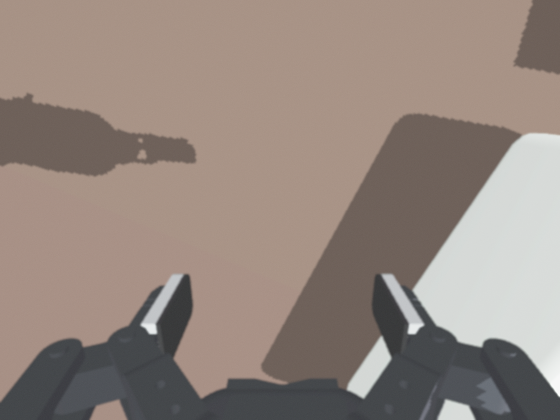

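The move was refused because every row needs all seven keys. The wrist picture is still from the start pose and shows only the fingers and bench.

```bash

python3 -m handwheel '[{"tx":0.34,"ty":-0.21,"tz":-0.05,"ax":0,"ay":0,"az":24.5,"hand":0.045},{"tx":0.34,"ty":-0.21,"tz":-0.05,"ax":0,"ay":0,"az":24.5,"hand":0.045},{"tx":0.34,"ty":-0.21,"tz":-0.05,"ax":0,"ay":0,"az":24.5,"hand":0.045},{"tx":0.34,"ty":-0.21,"tz":-0.05,"ax":0,"ay":0,"az":24.5,"hand":0.045},{"tx":0.34,"ty":-0.21,"tz":-0.05,"ax":0,"ay":0,"az":24.5,"hand":0.045},{"tx":0.34,"ty":-0.21,"tz":-0.05,"ax":0,"ay":0,"az":24.5,"hand":0.045},{"tx":0.34,"ty":-0.21,"tz":-0.05,"ax":0,"ay":0,"az":24.5,"hand":0.045},{"tx":0.34,"ty":-0.21,"tz":-0.05,"ax":0,"ay":0,"az":24.5,"hand":0.045},{"tx":0.34,"ty":-0.21,"tz":-0.05,"ax":0,"ay":0,"az":24.5,"hand":0.045},{"tx":0.34,"ty":-0.21,"tz":-0.05,"ax":0,"ay":0,"az":24.5,"hand":0.045}]'
python3 - <<'E'
from h import *
img,P=cloud("wrist"); cv2.imwrite("pics/w2.png",img[...,::-1]); np.savez("w2.npz",img=img,P=P)
print(bot.read_state()["eef_pos"],delta(.50,.009,.25),delta(.469,.3075,.23))
for n,x,y,h in(("short",.4654,-.1797,.083),("long",.4787,-.2575,.097),("mid",.4946,-.3397,.090)):
    Q=P.reshape(-1,3); m=np.hypot(Q[:,0]-x,Q[:,1]-y)<.022
    q=Q[m&(Q[:,2]>h-.004)]; print(n,np.nanmax(Q[m][:,2]) if m.any() else 0)
    if len(q)>5: print(fit(q),(q.max(0)+q.min(0))/2,np.ptp(q,axis=0))
E
```

```text
time: 1.15
eef_pos: [0.4928, -0.2575, 0.2813]
tool_rot: [[1.0, 0.004, -0.0], [0.004, -1.0, -0.0], [-0.0, 0.0, -1.0]]
ft_force: [0.3, -1.4, -0.3]
width: 0.529
finger_force: 0.0
[ 0.49152528 -0.25964299  0.28100572] (array([   8.7, -268.7,   30.8]), array([0.04, 0.05, 0.04])) (array([ -22.1, -567.2,   50.7]), array([0.04, 0.05, 0.04]))
short 0.08421541501466084
(array([ 0.4629, -0.1816]), 0.0103, 143) [ 0.4629529  -0.18145235  0.08163621] [0.02225552 0.02192339 0.00515841]
long 0.3574547460670713
(array([ 0.482 , -0.2527]), 0.0153, 269) [ 0.48230874 -0.2525724   0.22523511] [0.03674707 0.03394655 0.26443928]
mid 0.3675965971433302
(array([ 0.495 , -0.3338]), 0.0146, 390) [ 0.49189164 -0.33589788  0.22688297] [0.02424881 0.03373141 0.28142725]
```

View pics/w2.png

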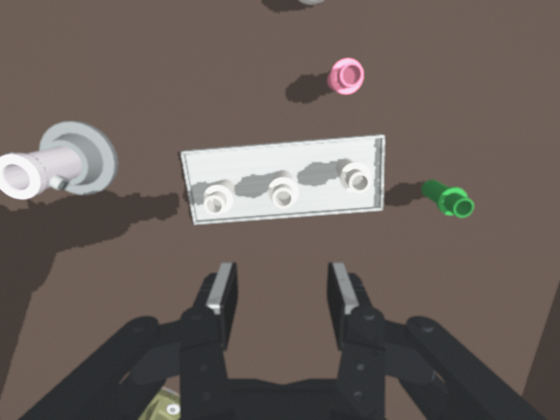

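Wrist view: tray necks at (215,203), (284,196) and (359,181), bucket rim at (18,175), and pink and green look-alikes outside the tray. Next I'll go over the bucket.

```bash

python3 -m handwheel '[{"tx":0.01,"ty":-0.05,"tz":0.03,"ax":0,"ay":0,"az":0,"hand":0.045},{"tx":0.01,"ty":-0.10,"tz":0.03,"ax":0,"ay":0,"az":0,"hand":0.045},{"tx":0.01,"ty":-0.15,"tz":0.03,"ax":0,"ay":0,"az":0,"hand":0.045},{"tx":0.01,"ty":-0.20,"tz":0.03,"ax":0,"ay":0,"az":0,"hand":0.045},{"tx":0.01,"ty":-0.25,"tz":0.03,"ax":0,"ay":0,"az":0,"hand":0.045},{"tx":0.01,"ty":-0.27,"tz":0.03,"ax":0,"ay":0,"az":0,"hand":0.045},{"tx":0.01,"ty":-0.27,"tz":0.03,"ax":0,"ay":0,"az":0,"hand":0.045},{"tx":0.01,"ty":-0.27,"tz":0.03,"ax":0,"ay":0,"az":0,"hand":0.045}]'
cat >> h.py <<'E'
def near(P,x,y,r,z0,z1):
    Q=P.reshape(-1,3); return Q[(np.hypot(Q[:,0]-x,Q[:,1]-y)<r)&(Q[:,2]>z0)&(Q[:,2]<z1)]
def mid(q): return ((q.max(0)+q.min(0))/2).round(4),np.ptp(q,axis=0).round(4)
E
python3 - <<'E'
from h import *
Z=np.load("w2.npz")["P"]
for n,x,y,h in(("short",.464,-.1807,.083),("long",.4787,-.2575,.097),("mid",.4946,-.3397,.090)):
    q=near(Z,x,y,.018,h-.006,h+.006); print(n,fit(q),mid(q))
img,P=cloud("wrist"); cv2.imwrite("pics/w3.png",img[...,::-1]); np.savez("w3.npz",img=img,P=P)
s=bot.read_state();print(s["eef_pos"],s["tool_rot"].round(4),delta(.469,.3075,.25))
q=near(P,.504,.009,.035,.108,.116);print(fit(q),mid(q),np.median(q[:,2]))
q=near(P,.504,.009,.012,.02,.09);print("floor z",np.percentile(q[:,2],[2,10,50]) if len(q) else 0,len(q))
E
```

```text
time: 2.0
eef_pos: [0.5017, 0.0085, 0.251]
tool_rot: [[1.0, -0.002, -0.001], [-0.002, -1.0, -0.001], [-0.001, 0.001, -1.0]]
ft_force: [-0.3, -1.7, 0.7]
width: 0.527
finger_force: 0.0
short (array([ 0.463 , -0.1818]), 0.0103, 169) (array([ 0.463 , -0.1816,  0.0806]), array([0.0223, 0.0223, 0.0072]))
long (array([ 0.4757, -0.259 ]), 0.0102, 178) (array([ 0.4753, -0.2588,  0.0945]), array([0.0227, 0.0216, 0.007 ]))
mid (array([ 0.4911, -0.3411]), 0.0103, 185) (array([ 0.491 , -0.3414,  0.0876]), array([0.0224, 0.0228, 0.0071]))
[0.50173408 0.00770354 0.25093865] [[ 1.0e+00 -3.8e-03 -7.0e-04]
 [-3.8e-03 -1.0e+00 -1.2e-03]
 [-6.0e-04  1.2e-03 -1.0e+00]] (array([ -33.9, -299.7,    0.6]), array([ 0.07,  0.04, -0.22]))
(array([0.5027, 0.0096]), 0.0183, 1229) (array([0.5021, 0.0095, 0.1109]), array([0.0451, 0.0446, 0.0056])) 0.11141979070204472
floor z [0.05719331 0.0575244  0.05857342] 128
```

```bash

python3 -m handwheel '[{"tx":-0.01,"ty":-0.05,"tz":0,"ax":0,"ay":0,"az":0,"hand":0.045},{"tx":-0.01,"ty":-0.10,"tz":0,"ax":0,"ay":0,"az":0,"hand":0.045},{"tx":-0.01,"ty":-0.15,"tz":0,"ax":0,"ay":0,"az":0,"hand":0.045},{"tx":-0.02,"ty":-0.20,"tz":0,"ax":0,"ay":0,"az":0,"hand":0.045},{"tx":-0.03,"ty":-0.25,"tz":0,"ax":0,"ay":0,"az":-0.2,"hand":0.045},{"tx":-0.034,"ty":-0.30,"tz":0,"ax":0,"ay":0,"az":-0.2,"hand":0.045},{"tx":-0.034,"ty":-0.30,"tz":0,"ax":0,"ay":0,"az":-0.2,"hand":0.045},{"tx":-0.034,"ty":-0.30,"tz":0,"ax":0,"ay":0,"az":-0.2,"hand":0.045},{"tx":-0.034,"ty":-0.30,"tz":0,"ax":0,"ay":0,"az":-0.2,"hand":0.045}]'
python3 - <<'E'
from h import *
img,P=cloud("wrist"); cv2.imwrite("pics/w4.png",img[...,::-1]); np.savez("w4.npz",img=img,P=P)
s=bot.read_state();print(s["eef_pos"],s["tool_rot"].round(4))
q=near(P,.469,.3075,.02,.125,.17);print("rod",mid(q),q.mean(0))
q=q[q[:,2]>.155];print("top",mid(q),q.mean(0),len(q)); x,y=q.mean(0)[:2]
q=near(P,.469,.3075,.08,.109,.114);print("plate",mid(q))
E
```

```text
time: 2.95
eef_pos: [0.4695, 0.3076, 0.2507]
tool_rot: [[1.0, -0.001, -0.0], [-0.001, -1.0, -0.002], [-0.0, 0.002, -1.0]]
ft_force: [-0.5, -0.1, 1.0]
width: 0.525
finger_force: 0.0
[0.46946414 0.30745205 0.25079963] [[ 1.0e+00 -1.4e-03 -2.0e-04]
 [-1.4e-03 -1.0e+00 -1.8e-03]
 [-2.0e-04  1.8e-03 -1.0e+00]]
rod (array([0.4673, 0.311 , 0.1432]), array([0.0139, 0.0143, 0.0364])) [0.46974113 0.31100256 0.15139417]
top (array([0.4671, 0.3111, 0.1582]), array([0.0137, 0.0134, 0.0064])) [0.46779097 0.31104813 0.15912001] 245
plate (array([0.4672, 0.311 , 0.1115]), array([0.0572, 0.0912, 0.0049]))
```

View pics/w4.png

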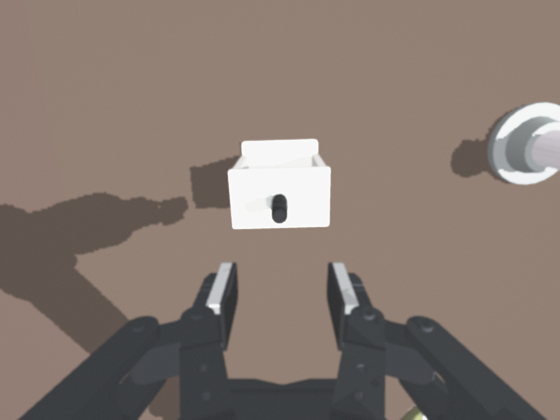

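The rod handle is at (279,208), nearly centred between the fingers at (237,…) and (328,…). I'll descend and close.

```bash

python3 -m handwheel '[{"tx":-0.0015,"ty":-0.0015,"tz":0.04,"ax":0.1,"ay":0,"az":0,"hand":0.045},{"tx":-0.0015,"ty":-0.0015,"tz":0.08,"ax":0.1,"ay":0,"az":0,"hand":0.045},{"tx":-0.0015,"ty":-0.0015,"tz":0.11,"ax":0.1,"ay":0,"az":0,"hand":0.045},{"tx":-0.0015,"ty":-0.0015,"tz":0.128,"ax":0.1,"ay":0,"az":0,"hand":0.045},{"tx":-0.0015,"ty":-0.0015,"tz":0.128,"ax":0.1,"ay":0,"az":0,"hand":0.03},{"tx":-0.0015,"ty":-0.0015,"tz":0.128,"ax":0.1,"ay":0,"az":0,"hand":0.02},{"tx":-0.0015,"ty":-0.0015,"tz":0.128,"ax":0.1,"ay":0,"az":0,"hand":0.015},{"tx":-0.0015,"ty":-0.0015,"tz":0.128,"ax":0.1,"ay":0,"az":0,"hand":0.005},{"tx":-0.0015,"ty":-0.0015,"tz":0.128,"ax":0.1,"ay":0,"az":0,"hand":0.005},{"tx":-0.0015,"ty":-0.0015,"tz":0.128,"ax":0.1,"ay":0,"az":0,"hand":0.005}]' 40
```

```text
time: 4.0
eef_pos: [0.4675, 0.3123, 0.1249]
tool_rot: [[1.0, 0.003, 0.003], [0.003, -1.0, 0.002], [0.003, -0.002, -1.0]]
ft_force: [1.2, -1.0, 5.0]
width: 0.151
finger_force: 39.2
```

```bash
python3 - <<'E'
from h import *
img,P=cloud("wrist"); s=bot.read_state();print(s)
E
```

```text
{'time': 4.05, 'joint_pos': array([ 0.03517374,  0.29939866, -0.77581956,  1.78444462,  0.22900624,
        1.14678084, -2.38041396]), 'joint_vel': array([-0.00120277, -0.00029532,  0.00042522, -0.00057389, -0.00033487,
        0.00167752,  0.00081269]), 'joint_torque': array([-9.74744819e-01, -3.39026070e+01, -6.64776608e+00, -2.60430890e+01,
       -4.75808904e-01, -4.08636304e-01,  1.86799234e-02]), 'eef_pos': array([0.46751099, 0.3122517 , 0.1248507 ]), 'tool_rot': array([[ 0.99999097,  0.00318678,  0.00281268],
       [ 0.00318124, -0.999993  ,  0.00197191],
       [ 0.00281895, -0.00196295, -0.9999941 ]]), 'ft_force': array([-0.04771677, -1.76133733,  5.66873462]), 'torque': array([-0.39596965, -0.12106937,  0.00086867]), 'finger_force': 39.228649735450745, 'width': 0.1500859788307089}
```

```bash

python3 -m handwheel '[{"tx":0,"ty":-0.002,"tz":-0.005,"ax":0,"ay":0,"az":0,"hand":0.005},{"tx":0,"ty":-0.002,"tz":-0.02,"ax":0,"ay":0,"az":0,"hand":0.005},{"tx":0,"ty":-0.002,"tz":-0.04,"ax":0,"ay":0,"az":0,"hand":0.005},{"tx":0,"ty":-0.002,"tz":-0.07,"ax":0,"ay":0,"az":0,"hand":0.005},{"tx":0,"ty":-0.002,"tz":-0.10,"ax":0,"ay":0,"az":0,"hand":0.005},{"tx":0,"ty":-0.002,"tz":-0.125,"ax":0,"ay":0,"az":0,"hand":0.005},{"tx":0,"ty":-0.002,"tz":-0.13,"ax":0,"ay":0,"az":0,"hand":0.005},{"tx":0,"ty":-0.002,"tz":-0.13,"ax":0,"ay":0,"az":0,"hand":0.005},{"tx":0,"ty":-0.002,"tz":-0.13,"ax":0,"ay":0,"az":0,"hand":0.005}]' 60
python3 - <<'E'
from h import *
img,P=cloud("wrist"); cv2.imwrite("pics/w5.png",img[...,::-1]); np.savez("w5.npz",img=img,P=P)
print(bot.read_state()); print(delta(.503,.009,.255))
E
```

```text
time: 4.95
eef_pos: [0.4656, 0.3137, 0.2523]
tool_rot: [[1.0, 0.004, -0.002], [0.004, -1.0, 0.001], [-0.001, -0.001, -1.0]]
ft_force: [-0.3, 0.1, -1.1]
width: 0.15
finger_force: 58.7
{'time': 5.0, 'joint_pos': array([ 0.06952471,  0.19615507, -0.80158845,  1.62160323,  0.14101899,
        1.38568334, -2.31552256]), 'joint_vel': array([ 0.0007792 ,  0.00527576,  0.00166443,  0.00266355,  0.00021542,
        0.00135616, -0.00061042]), 'joint_torque': array([-8.44102562e-02, -3.41484618e+01, -4.55443427e+00, -3.19646358e+01,
       -1.06794701e-02, -9.91077104e-03,  7.24786823e-04]), 'eef_pos': array([0.46552349, 0.31353872, 0.25189088]), 'tool_rot': array([[ 9.99989849e-01,  3.95164608e-03, -2.16463028e-03],
       [ 3.95299404e-03, -9.99991995e-01,  6.18799062e-04],
       [-2.16216767e-03, -6.27349551e-04, -9.99997466e-01]]), 'ft_force': array([-0.1950603 , -0.27287274, -0.131559  ]), 'torque': array([ 0.03433649, -0.0176786 ,  0.01256914]), 'finger_force': 58.73291015625, 'width': 0.14156352203244896}
(array([ 36.3, 304.7,  -3.4]), array([-0.04,  0.12,  0.23]))
```

View pics/w5.png

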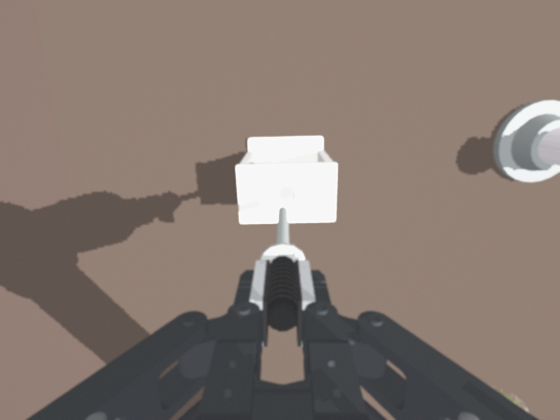

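The rod is held: tip at (282,212), collar at (284,255), and the empty stand hole at (287,192). I'll measure the tip, the hole and the rod's tilt.

```bash
python3 - <<'E'
from h import *
d=np.load("w5.npz");P,img=d["P"],d["img"]
z=P[...,2]
for v in range(182,204,2): print(v,(z[v,276:300:2]*1000).round(0), img[v,276:300:2].mean(-1).round(0))
for v in range(206,250,5):
    r=P[v,270:300]; m=(r[:,2]>.13)&(r[:,2]<.26); print(v,np.flatnonzero(m)[[0,-1]]+270 if m.any() else 0,(r[m].mean(0)*1000).round(1) if m.any() else 0)
q=near(P,.4655,.3135,.03,.24,.252);print("collar",mid(q),fit(q))
q=near(P,.467,.311,.07,.109,.114);print("plate",mid(q))
E
```

```text
182 [110. 112. 113. 111. 112. 110. 111. 111. 112. 109. 111. 111.] [247. 247. 247. 247. 247. 247. 247. 247. 247. 247. 247. 247.]
184 [112. 111. 111. 112. 111. 110. 112. 111. 111. 111. 111. 111.] [247. 247. 247. 247. 247. 247. 247. 247. 247. 247. 247. 247.]
186 [110. 111. 111. 110.  10.  10.   9. 111. 112. 111. 111. 112.] [247. 247. 247. 247. 247. 247. 247. 247. 247. 247. 247. 247.]
188 [112. 111. 110.   9.   9.  10.   9.   8.   9. 112. 112. 111.] [247. 247. 247. 246. 243. 243. 243. 243. 246. 247. 247. 247.]
190 [111. 110.   8.   9.  10.  10.  10.   9.  10. 112. 111. 110.] [247. 247. 247. 242. 243. 243. 243. 242. 243. 247. 247. 247.]
192 [112.  10.  10.  10.  10.  11.   9.  10.   8.   8. 111. 110.] [247. 247. 245. 242. 242. 242. 242. 242. 242. 244. 247. 247.]
194 [110.   7.   9.  10.   8.   9.   9.  10.   8.  11. 111. 112.] [247. 247. 244. 242. 242. 242. 242. 242. 242. 240. 248. 247.]
196 [113. 109.   9.   9.  10.  10.   9.   9.  11. 108. 110. 111.] [247. 247. 246. 242. 243. 242. 243. 246. 243. 240. 247. 247.]
198 [110. 111. 105.   9.  10.  10.   9.   7. 105. 111. 112. 111.] [247. 247. 247. 245. 243. 244. 247. 247. 245. 247. 247. 247.]
200 [112. 110. 111. 107. 104. 104. 105. 106. 109. 112. 111. 110.] [247. 247. 247. 247. 246. 245. 246. 246. 247. 247. 247. 247.]
202 [112. 111. 111. 111. 111. 109. 111. 111. 112. 111. 111. 111.] [247. 247. 247. 247. 247. 247. 247. 247. 247. 247. 247. 247.]
206 [283 283] [468.2 313.8 149.9]
211 [278 286] [467.6 314.6 160.3]
216 [277 287] [467.6 314.6 171.3]
221 [277 287] [467.7 314.6 182. ]
226 [277 287] [467.8 314.6 191.4]
231 [277 287] [467.8 314.6 200.3]
236 [276 287] [467.8 314.9 208.3]
241 [276 288] [467.7 314.6 215.5]
246 [270 294] [476.8 314.6 241.4]
collar (array([0.4729, 0.3146, 0.246 ]), array([0.0106, 0.0236, 0.012 ])) (array([0.4713, 0.3148]), 0.0061, 702)
plate (array([0.4666, 0.3106, 0.1114]), array([0.0578, 0.0913, 0.0047]))
```

```bash

python3 -m handwheel '[{"tx":0.01,"ty":0.03,"tz":0,"ax":0,"ay":0,"az":0,"hand":0.005},{"tx":0.02,"ty":0.075,"tz":0,"ax":0,"ay":0,"az":0.2,"hand":0.005},{"tx":0.03,"ty":0.125,"tz":0,"ax":0,"ay":0,"az":0.2,"hand":0.005},{"tx":0.036,"ty":0.175,"tz":0,"ax":0,"ay":0,"az":0.2,"hand":0.005},{"tx":0.036,"ty":0.225,"tz":0,"ax":0,"ay":0,"az":0.2,"hand":0.005},{"tx":0.036,"ty":0.27,"tz":0,"ax":0,"ay":0,"az":0.2,"hand":0.005},{"tx":0.036,"ty":0.295,"tz":0,"ax":0,"ay":0,"az":0.2,"hand":0.005},{"tx":0.036,"ty":0.304,"tz":0,"ax":0,"ay":0,"az":0.2,"hand":0.005},{"tx":0.036,"ty":0.304,"tz":0,"ax":0,"ay":0,"az":0.2,"hand":0.005},{"tx":0.036,"ty":0.304,"tz":0,"ax":0,"ay":0,"az":0.2,"hand":0.005}]'
python3 - <<'E'
from h import *
img,P=cloud("wrist"); cv2.imwrite("pics/w6.png",img[...,::-1]); np.savez("w6.npz",img=img,P=P)
s=bot.read_state();print(s["eef_pos"],s["tool_rot"].round(4),s["ft_force"])
q=near(P,.503,.0095,.035,.108,.116);print("rim",fit(q),mid(q),np.median(q[:,2]))
x,y=s["eef_pos"][:2]
for z in(.165,.18,.195,.21):
    q=near(P,x,y,.01,z-.004,z+.004);print("shaft",mid(q),q.mean(0),len(q))
E
```

```text
time: 6.0
eef_pos: [0.5031, 0.0122, 0.2523]
tool_rot: [[1.0, 0.003, -0.001], [0.003, -1.0, 0.003], [-0.001, -0.003, -1.0]]
ft_force: [0.2, 0.1, -0.6]
width: 0.148
finger_force: 58.8
[0.50321825 0.01253718 0.25245133] [[ 1.0e+00  3.7e-03 -6.0e-04]
 [ 3.7e-03 -1.0e+00  2.7e-03]
 [-6.0e-04 -2.7e-03 -1.0e+00]] [0.00448659 0.7472142  0.03474434]
rim (array([0.5029, 0.0108]), 0.0183, 1103) (array([0.5026, 0.0107, 0.1109]), array([0.0444, 0.0438, 0.0058])) 0.11161918236954332
shaft (array([0.5042, 0.0138, 0.165 ]), array([0.0048, 0.0077, 0.0078])) [0.50527011 0.01400459 0.16497639] 35
shaft (array([0.5051, 0.0138, 0.18  ]), array([0.0033, 0.0073, 0.0077])) [0.50539742 0.01384    0.18021009] 44
shaft (array([0.5048, 0.0141, 0.1952]), array([0.0039, 0.0075, 0.0074])) [0.50544753 0.01402086 0.195131  ] 50
shaft (array([0.5044, 0.0137, 0.2101]), array([0.0047, 0.0076, 0.0076])) [0.50551405 0.01387849 0.21020797] 61
```

```bash

python3 -m handwheel '[{"tx":0,"ty":0.003,"tz":0,"ax":0,"ay":0,"az":0.1,"hand":0.005},{"tx":0,"ty":0.003,"tz":0.012,"ax":0,"ay":0,"az":0.1,"hand":0.005},{"tx":0,"ty":0.003,"tz":0.027,"ax":0,"ay":0,"az":0.1,"hand":0.005},{"tx":0,"ty":0.003,"tz":0.042,"ax":0,"ay":0,"az":0.1,"hand":0.005},{"tx":0,"ty":0.003,"tz":0.057,"ax":0,"ay":0,"az":0.1,"hand":0.005},{"tx":0,"ty":0.003,"tz":0.067,"ax":0,"ay":0,"az":0.1,"hand":0.005},{"tx":0,"ty":0.003,"tz":0.072,"ax":0,"ay":0,"az":0.1,"hand":0.005},{"tx":0,"ty":0.003,"tz":0.072,"ax":0,"ay":0,"az":0.1,"hand":0.005},{"tx":0,"ty":0.003,"tz":0.072,"ax":0,"ay":0,"az":0.1,"hand":0.005}]'
python3 -m handwheel '[{"tx":0,"ty":0,"tz":0.002,"ax":0,"ay":0,"az":0,"hand":0.005},{"tx":0,"ty":0,"tz":0.004,"ax":0,"ay":0,"az":0,"hand":0.005},{"tx":0,"ty":0,"tz":0.006,"ax":0,"ay":0,"az":0,"hand":0.005},{"tx":0,"ty":0,"tz":0.008,"ax":0,"ay":0,"az":0,"hand":0.005},{"tx":0,"ty":0,"tz":0.010,"ax":0,"ay":0,"az":0,"hand":0.005},{"tx":0,"ty":0,"tz":0.010,"ax":0,"ay":0,"az":0,"hand":0.005}]'
```

```text
time: 6.95
eef_pos: [0.5038, 0.0072, 0.1812]
tool_rot: [[1.0, -0.002, 0.001], [-0.002, -1.0, 0.002], [0.001, -0.002, -1.0]]
ft_force: [0.4, 0.5, -0.3]
width: 0.143
finger_force: 58.8
time: 7.55
eef_pos: [0.5031, 0.0072, 0.1704]
tool_rot: [[1.0, -0.002, -0.001], [-0.002, -1.0, 0.002], [-0.001, -0.002, -1.0]]
ft_force: [0.4, -0.3, -0.5]
width: 0.14
finger_force: 58.8
```

```bash

python3 -m handwheel '[{"tx":0,"ty":0,"tz":0.001,"ax":0,"ay":0,"az":0,"hand":0.005},{"tx":0,"ty":0,"tz":0.002,"ax":0,"ay":0,"az":0,"hand":0.005},{"tx":0,"ty":0,"tz":0.003,"ax":0,"ay":0,"az":0,"hand":0.005},{"tx":0,"ty":0,"tz":0.004,"ax":0,"ay":0,"az":0,"hand":0.005},{"tx":0,"ty":0,"tz":0.005,"ax":0,"ay":0,"az":0,"hand":0.005},{"tx":0,"ty":0,"tz":0.005,"ax":0,"ay":0,"az":0,"hand":0.005}]'
python3 -m handwheel '[{"tx":0,"ty":0,"tz":0.001,"ax":0,"ay":0,"az":0,"hand":0.005},{"tx":0,"ty":0,"tz":0.002,"ax":0,"ay":0,"az":0,"hand":0.005},{"tx":0,"ty":0,"tz":0.003,"ax":0,"ay":0,"az":0,"hand":0.005},{"tx":0,"ty":0,"tz":0.003,"ax":0,"ay":0,"az":0,"hand":0.005}]'
```

```text
time: 8.15
eef_pos: [0.5033, 0.0072, 0.1656]
tool_rot: [[1.0, -0.002, -0.0], [-0.002, -1.0, 0.002], [-0.0, -0.002, -1.0]]
ft_force: [0.4, 0.6, -0.9]
width: 0.145
finger_force: 58.8
time: 8.55
eef_pos: [0.5033, 0.0072, 0.1626]
tool_rot: [[1.0, -0.002, -0.0], [-0.002, -1.0, 0.002], [-0.0, -0.002, -1.0]]
ft_force: [0.0, 0.7, 0.1]
width: 0.143
finger_force: 58.8
```

```bash

python3 -m handwheel '[{"tx":0,"ty":0,"tz":0.001,"ax":0,"ay":0,"az":0,"hand":0.005},{"tx":0,"ty":0,"tz":0.002,"ax":0,"ay":0,"az":0,"hand":0.005},{"tx":0,"ty":0,"tz":0.002,"ax":0,"ay":0,"az":0,"hand":0.005}]'
```

```text
time: 8.85
eef_pos: [0.5038, 0.0073, 0.1614]
tool_rot: [[1.0, -0.001, 0.001], [-0.001, -1.0, 0.001], [0.001, -0.001, -1.0]]
ft_force: [-0.0, -0.3, 4.4]
width: 0.147
finger_force: 59.1
```

Contact at 4.4 N. I'll rest here about a second.

```bash

python3 -m handwheel '[{"tx":0,"ty":0,"tz":0.0005,"ax":0,"ay":0,"az":0,"hand":0.005},{"tx":0,"ty":0,"tz":0.0005,"ax":0,"ay":0,"az":0,"hand":0.005},{"tx":0,"ty":0,"tz":0.0005,"ax":0,"ay":0,"az":0,"hand":0.005},{"tx":0,"ty":0,"tz":0.0005,"ax":0,"ay":0,"az":0,"hand":0.005},{"tx":0,"ty":0,"tz":0.0005,"ax":0,"ay":0,"az":0,"hand":0.005},{"tx":0,"ty":0,"tz":0.0005,"ax":0,"ay":0,"az":0,"hand":0.005},{"tx":0,"ty":0,"tz":0.0005,"ax":0,"ay":0,"az":0,"hand":0.005},{"tx":0,"ty":0,"tz":0.0005,"ax":0,"ay":0,"az":0,"hand":0.005},{"tx":0,"ty":0,"tz":0.0005,"ax":0,"ay":0,"az":0,"hand":0.005},{"tx":0,"ty":0,"tz":0.0005,"ax":0,"ay":0,"az":0,"hand":0.005}]'
python3 -m handwheel '[{"tx":0,"ty":0,"tz":0,"ax":0,"ay":0,"az":0,"hand":0.005},{"tx":0,"ty":0,"tz":0,"ax":0,"ay":0,"az":0,"hand":0.005},{"tx":0,"ty":0,"tz":0,"ax":0,"ay":0,"az":0,"hand":0.005},{"tx":0,"ty":0,"tz":0,"ax":0,"ay":0,"az":0,"hand":0.005},{"tx":0,"ty":0,"tz":0,"ax":0,"ay":0,"az":0,"hand":0.005}]'
```

```text
time: 9.85
eef_pos: [0.5039, 0.0072, 0.1611]
tool_rot: [[1.0, -0.002, 0.001], [-0.002, -1.0, 0.001], [0.001, -0.001, -1.0]]
ft_force: [-1.1, 0.3, 6.8]
width: 0.147
finger_force: 59.3
time: 10.35
eef_pos: [0.5039, 0.0073, 0.1611]
tool_rot: [[1.0, -0.002, 0.001], [-0.002, -1.0, 0.001], [0.001, -0.001, -1.0]]
ft_force: [-0.7, 0.7, 6.1]
width: 0.145
finger_force: 59.3
```

```bash

python3 -m handwheel '[{"tx":0,"ty":0,"tz":-0.01,"ax":0,"ay":0,"az":0,"hand":0.005},{"tx":0,"ty":0,"tz":-0.03,"ax":0,"ay":0,"az":0,"hand":0.005},{"tx":0,"ty":0,"tz":-0.055,"ax":0,"ay":0,"az":0,"hand":0.005},{"tx":0,"ty":0,"tz":-0.08,"ax":0,"ay":0,"az":0,"hand":0.005},{"tx":0,"ty":0,"tz":-0.092,"ax":0,"ay":0,"az":0,"hand":0.005},{"tx":0,"ty":0,"tz":-0.092,"ax":0,"ay":0,"az":0,"hand":0.005}]'
python3 -m handwheel '[{"tx":0,"ty":-0.03,"tz":0,"ax":0,"ay":0,"az":0,"hand":0.005},{"tx":-0.01,"ty":-0.075,"tz":0,"ax":0,"ay":0,"az":0,"hand":0.005},{"tx":-0.02,"ty":-0.125,"tz":0,"ax":0,"ay":0,"az":0,"hand":0.005},{"tx":-0.03,"ty":-0.175,"tz":0,"ax":0,"ay":0,"az":0,"hand":0.005},{"tx":-0.037,"ty":-0.225,"tz":0,"ax":0,"ay":0,"az":0,"hand":0.005},{"tx":-0.037,"ty":-0.27,"tz":0,"ax":0,"ay":0,"az":0,"hand":0.005},{"tx":-0.037,"ty":-0.295,"tz":0,"ax":0,"ay":0,"az":0,"hand":0.005},{"tx":-0.037,"ty":-0.304,"tz":0,"ax":0,"ay":0,"az":0,"hand":0.005},{"tx":-0.037,"ty":-0.304,"tz":0,"ax":0,"ay":0,"az":0,"hand":0.005},{"tx":-0.037,"ty":-0.304,"tz":0,"ax":0,"ay":0,"az":0,"hand":0.005}]'
cat >> h.py <<'E'
def hole(P,K,T):
    "stand hole centre: deep blob inside the plate, its rays cut at z=.112"
    z=P[...,2]; pl=((z>.100)&(z<.122)&(np.hypot(P[...,0]-.467,P[...,1]-.311)<.06)).astype(np.uint8)
    n,l,st,c=cv2.connectedComponentsWithStats(((z<.05)).astype(np.uint8))
    out=[]
    for i in range(1,n):
        if 20<st[i,4]<600:
            u,v=c[i]; r=T[:3,:3]@np.linalg.solve(K,[u,v,1]); X=T[:3,3]+r*(.112-T[2,3])/r[2]
            if np.hypot(X[0]-.467,X[1]-.311)<.025: out.append((c[i].round(1),st[i],X.round(4)))
    return out
E
python3 - <<'E'
from h import *
img,P=cloud("wrist"); cv2.imwrite("pics/w7.png",img[...,::-1]); np.savez("w7.npz",img=img,P=P)
p=bot.camera_params("wrist")
s=bot.read_state();print(s["eef_pos"],s["tool_rot"].round(4),s["ft_force"])
print(hole(P,np.array(p["camera_matrix"]),np.array(p["pose"])))
x,y=s["eef_pos"][:2]
for z in(.165,.18,.195,.21):
    q=near(P,x,y,.01,z-.004,z+.004);print("shaft",mid(q),q.mean(0),len(q))
E
```

```text
time: 10.95
eef_pos: [0.5043, 0.0072, 0.2539]
tool_rot: [[1.0, -0.002, 0.003], [-0.002, -1.0, 0.001], [0.003, -0.001, -1.0]]
ft_force: [-0.8, -0.5, -0.7]
width: 0.144
finger_force: 59.0
time: 11.95
eef_pos: [0.4672, 0.3092, 0.2518]
tool_rot: [[1.0, -0.003, -0.001], [-0.003, -1.0, -0.0], [-0.001, 0.0, -1.0]]
ft_force: [0.3, -0.4, 0.2]
width: 0.146
finger_force: 58.8
[0.46750884 0.30882477 0.2520995 ] [[ 1.0e+00 -4.4e-03 -6.0e-04]
 [-4.4e-03 -1.0e+00 -1.0e-04]
 [-6.0e-04  1.0e-04 -1.0e+00]] [ 0.2162611  -0.2238585  -0.76985952]
[(array([281. , 194.6]), array([273, 188,  17,  14, 185], dtype=int32), array([0.4687, 0.3108, 0.112 ]))]
shaft (array([0.4688, 0.3099, 0.165 ]), array([0.0041, 0.0077, 0.0079])) [0.46952069 0.30991981 0.16540958] 38
shaft (array([0.4694, 0.3098, 0.1797]), array([0.0031, 0.0073, 0.0073])) [0.46967495 0.30980524 0.17983535] 43
shaft (array([0.4691, 0.3102, 0.1949]), array([0.0042, 0.0075, 0.0077])) [0.46980803 0.30999527 0.19484853] 52
shaft (array([0.4689, 0.3099, 0.2101]), array([0.0045, 0.0077, 0.0078])) [0.46978167 0.31012788 0.21005152] 60
```

Hole and shaft are aligned within about 1 mm, against 4 mm of clearance. Lowering.

```bash

python3 -m handwheel '[{"tx":0.0005,"ty":-0.001,"tz":0.02,"ax":0,"ay":0,"az":-0.2,"hand":0.005},{"tx":0.0005,"ty":-0.001,"tz":0.035,"ax":0,"ay":0,"az":-0.2,"hand":0.005},{"tx":0.0005,"ty":-0.001,"tz":0.05,"ax":0,"ay":0,"az":-0.2,"hand":0.005},{"tx":0.0005,"ty":-0.001,"tz":0.07,"ax":0,"ay":0,"az":-0.2,"hand":0.005},{"tx":0.0005,"ty":-0.001,"tz":0.09,"ax":0,"ay":0,"az":-0.2,"hand":0.005},{"tx":0.0005,"ty":-0.001,"tz":0.105,"ax":0,"ay":0,"az":-0.2,"hand":0.005},{"tx":0.0005,"ty":-0.001,"tz":0.115,"ax":0,"ay":0,"az":-0.2,"hand":0.005},{"tx":0.0005,"ty":-0.001,"tz":0.12,"ax":0,"ay":0,"az":-0.2,"hand":0.005},{"tx":0.0005,"ty":-0.001,"tz":0.12,"ax":0,"ay":0,"az":-0.2,"hand":0.005}]'
python3 -m handwheel '[{"tx":0,"ty":0,"tz":0.002,"ax":0,"ay":0,"az":0,"hand":0.005},{"tx":0,"ty":0,"tz":0.004,"ax":0,"ay":0,"az":0,"hand":0.005},{"tx":0,"ty":0,"tz":0.006,"ax":0,"ay":0,"az":0,"hand":0.005},{"tx":0,"ty":0,"tz":0.006,"ax":0,"ay":0,"az":0,"hand":0.005}]'
```

```text
time: 12.9
eef_pos: [0.4672, 0.3122, 0.1324]
tool_rot: [[1.0, 0.002, -0.001], [0.002, -1.0, 0.001], [-0.001, -0.001, -1.0]]
ft_force: [-0.5, 0.2, -0.5]
width: 0.145
finger_force: 58.8
time: 13.3
eef_pos: [0.4673, 0.3123, 0.1267]
tool_rot: [[1.0, 0.002, 0.0], [0.002, -1.0, 0.002], [0.0, -0.002, -1.0]]
ft_force: [-0.5, -1.3, 0.1]
width: 0.146
finger_force: 58.8
```

```bash

python3 -m handwheel '[{"tx":0,"ty":0,"tz":0.001,"ax":0,"ay":0,"az":0,"hand":0.005},{"tx":0,"ty":0,"tz":0.002,"ax":0,"ay":0,"az":0,"hand":0.005},{"tx":0,"ty":0,"tz":0.002,"ax":0,"ay":0,"az":0,"hand":0.005}]'
```

```text
time: 13.6
eef_pos: [0.4675, 0.3124, 0.125]
tool_rot: [[1.0, 0.002, 0.0], [0.002, -1.0, 0.002], [0.0, -0.002, -1.0]]
ft_force: [0.4, 0.2, 1.6]
width: 0.145
finger_force: 59.3
```

The collar meets the plate at TCP z = 0.125, the same as at pickup, so the depth is about 53 mm. insert_mid would stand about 5 mm clear, long about 12 and short not at all. Releasing the rod.

```bash

python3 -m handwheel '[{"tx":0,"ty":0,"tz":0,"ax":0,"ay":0,"az":0,"hand":0.02},{"tx":0,"ty":0,"tz":0,"ax":0,"ay":0,"az":0,"hand":0.045},{"tx":0,"ty":0,"tz":0,"ax":0,"ay":0,"az":0,"hand":0.045},{"tx":0,"ty":0,"tz":0,"ax":0,"ay":0,"az":0,"hand":0.045},{"tx":0,"ty":0,"tz":-0.02,"ax":0,"ay":0,"az":0,"hand":0.045},{"tx":0,"ty":0,"tz":-0.05,"ax":0,"ay":0,"az":0,"hand":0.045},{"tx":0,"ty":0,"tz":-0.09,"ax":0,"ay":0,"az":0,"hand":0.045},{"tx":0,"ty":0,"tz":-0.125,"ax":0,"ay":0,"az":0,"hand":0.045},{"tx":0,"ty":0,"tz":-0.125,"ax":0,"ay":0,"az":0,"hand":0.045},{"tx":0,"ty":0,"tz":-0.125,"ax":0,"ay":0,"az":0,"hand":0.045}]'
python3 - <<'E'
from h import *
img,P=cloud("wrist"); np.savez("w8.npz",img=img,P=P)
q=near(P,.467,.311,.02,.125,.18);print("rod",mid(q),q[:,2].max())
q=q[q[:,2]>.155];print("top",mid(q))
print(delta(.492,-.3405,.2))
E
```

```text
time: 14.6
eef_pos: [0.4676, 0.3124, 0.2504]
tool_rot: [[1.0, 0.002, 0.002], [0.002, -1.0, 0.002], [0.002, -0.002, -1.0]]
ft_force: [-0.3, 0.3, -1.0]
width: 0.525
finger_force: 0.0
rod (array([0.4667, 0.3132, 0.143 ]), array([0.0135, 0.0144, 0.033 ])) 0.1595447689393724
top (array([0.4665, 0.3133, 0.1573]), array([0.0131, 0.0133, 0.0045]))
(array([ 23.7, 652.4,  48.5]), array([-0.06,  0.03,  0.1 ]))
```

```bash

python3 -m handwheel '[{"tx":0.01,"ty":0.05,"tz":0,"ax":0,"ay":0,"az":0,"hand":0.045},{"tx":0.024,"ty":0.10,"tz":0,"ax":0,"ay":0,"az":0,"hand":0.045},{"tx":0.024,"ty":0.15,"tz":0,"ax":0,"ay":0,"az":0,"hand":0.045},{"tx":0.024,"ty":0.20,"tz":0,"ax":0,"ay":0,"az":0,"hand":0.045},{"tx":0.024,"ty":0.25,"tz":0,"ax":0,"ay":0,"az":0,"hand":0.045},{"tx":0.024,"ty":0.30,"tz":0,"ax":0,"ay":0,"az":0,"hand":0.045},{"tx":0.024,"ty":0.35,"tz":0,"ax":0,"ay":0,"az":0,"hand":0.045},{"tx":0.024,"ty":0.40,"tz":0,"ax":0,"ay":0,"az":0,"hand":0.045},{"tx":0.024,"ty":0.45,"tz":0,"ax":0,"ay":0,"az":0,"hand":0.045},{"tx":0.024,"ty":0.50,"tz":0,"ax":0,"ay":0,"az":0,"hand":0.045}]'
python3 -m handwheel '[{"tx":0,"ty":0.05,"tz":0.01,"ax":0,"ay":0,"az":0,"hand":0.045},{"tx":0,"ty":0.10,"tz":0.03,"ax":0,"ay":0,"az":0,"hand":0.045},{"tx":0,"ty":0.14,"tz":0.05,"ax":0,"ay":0,"az":0,"hand":0.045},{"tx":0,"ty":0.152,"tz":0.05,"ax":0,"ay":0,"az":0,"hand":0.045},{"tx":0,"ty":0.152,"tz":0.05,"ax":0,"ay":0,"az":0,"hand":0.045},{"tx":0,"ty":0.152,"tz":0.05,"ax":0,"ay":0,"az":0,"hand":0.045}]'
python3 - <<'E'
from h import *
img,P=cloud("wrist"); cv2.imwrite("pics/w9.png",img[...,::-1]); np.savez("w9.npz",img=img,P=P)
q=near(P,.491,-.3412,.018,.084,.095);print("neck",fit(q),mid(q),len(q),q[:,2].max())
x,y=fit(q)[0];print(bot.read_state()["eef_pos"],delta(x,y,.066))
E
```

```text
time: 15.65
eef_pos: [0.491, -0.1868, 0.2471]
tool_rot: [[1.0, 0.002, -0.003], [0.002, -1.0, 0.003], [-0.003, -0.003, -1.0]]
ft_force: [0.0, 1.0, 0.8]
width: 0.525
finger_force: 0.0
time: 16.25
eef_pos: [0.493, -0.335, 0.1981]
tool_rot: [[1.0, 0.003, -0.001], [0.003, -1.0, 0.004], [-0.0, -0.004, -1.0]]
ft_force: [0.7, 0.8, 0.6]
width: 0.525
finger_force: 0.0
neck (array([ 0.4939, -0.339 ]), 0.0102, 311) (array([ 0.4938, -0.339 ,  0.0882]), array([0.0226, 0.0218, 0.0084])) 311 0.09235796976065339
[ 0.49356904 -0.33447341  0.19882368] (array([  0.2,   4.9, 132.8]), array([-0.16, -0.02,  0.28]))
```

View pics/w9.png

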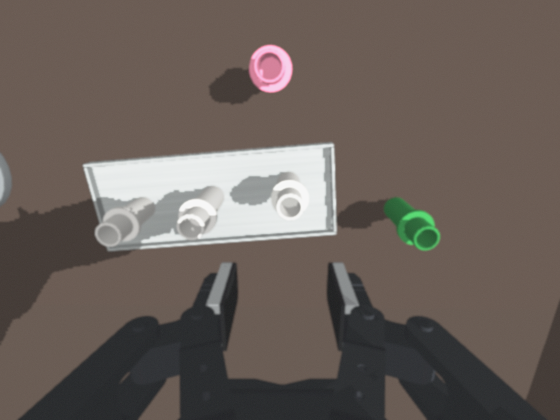

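Wrist view: insert_mid's neck is at (290,205), with the long at (190,226) and short at (108,233) to its left, and green and pink outside the tray. Descending onto mid.

```bash

python3 -m handwheel '[{"tx":0,"ty":0.005,"tz":0.03,"ax":-0.15,"ay":0,"az":0.2,"hand":0.045},{"tx":0,"ty":0.005,"tz":0.07,"ax":-0.15,"ay":0,"az":0.2,"hand":0.045},{"tx":0,"ty":0.005,"tz":0.1,"ax":-0.15,"ay":0,"az":0.2,"hand":0.045},{"tx":0,"ty":0.005,"tz":0.12,"ax":-0.15,"ay":0,"az":0.2,"hand":0.045},{"tx":0,"ty":0.005,"tz":0.131,"ax":-0.15,"ay":0,"az":0.2,"hand":0.045},{"tx":0,"ty":0.005,"tz":0.131,"ax":-0.15,"ay":0,"az":0.2,"hand":0.045}]'
python3 - <<'E'
from h import *
img,P=cloud("wrist"); np.savez("w10.npz",img=img,P=P)
q=near(P,.494,-.339,.018,.084,.095)
print("neck",(fit(q),mid(q)) if len(q)>9 else 0); print(bot.read_state()["eef_pos"],delta(.4939,-.339,.067))
E
```

```text
time: 16.9
eef_pos: [0.4927, -0.3397, 0.067]
tool_rot: [[1.0, 0.001, -0.001], [0.001, -1.0, 0.0], [-0.001, -0.0, -1.0]]
ft_force: [0.1, 0.3, -0.1]
width: 0.526
finger_force: 0.0
neck ((array([ 0.4944, -0.3405]), 0.0102, 1356), (array([ 0.494 , -0.3404,  0.0883]), array([0.0231, 0.0229, 0.0086])))
[ 0.49333716 -0.34061447  0.06833278] (array([ 0.6, -1.6,  1.3]), array([ 0.06, -0.03,  0.02]))
```

```bash

python3 -m handwheel '[{"tx":0.001,"ty":0,"tz":0.001,"ax":0,"ay":0,"az":0,"hand":0.035},{"tx":0.001,"ty":0,"tz":0.001,"ax":0,"ay":0,"az":0,"hand":0.028},{"tx":0.001,"ty":0,"tz":0.001,"ax":0,"ay":0,"az":0,"hand":0.024},{"tx":0.001,"ty":0,"tz":0.001,"ax":0,"ay":0,"az":0,"hand":0.015},{"tx":0.001,"ty":0,"tz":0.001,"ax":0,"ay":0,"az":0,"hand":0.015},{"tx":0.001,"ty":0,"tz":0.001,"ax":0,"ay":0,"az":0,"hand":0.015},{"tx":0.001,"ty":0,"tz":0,"ax":0,"ay":0,"az":0,"hand":0.015}]' 40
python3 -m handwheel '[{"tx":0,"ty":0,"tz":-0.01,"ax":0,"ay":0,"az":0,"hand":0.015},{"tx":0,"ty":0,"tz":-0.03,"ax":0,"ay":0,"az":0,"hand":0.015},{"tx":0,"ty":0,"tz":-0.06,"ax":0,"ay":0,"az":0,"hand":0.015},{"tx":0,"ty":0,"tz":-0.1,"ax":0,"ay":0,"az":0,"hand":0.015},{"tx":0,"ty":0,"tz":-0.14,"ax":0,"ay":0,"az":0,"hand":0.015},{"tx":0,"ty":0,"tz":-0.15,"ax":0,"ay":0,"az":0,"hand":0.015},{"tx":0,"ty":0,"tz":-0.15,"ax":0,"ay":0,"az":0,"hand":0.015}]'
python3 - <<'E'
from h import *
s=bot.read_state();print(s["eef_pos"],s["finger_force"],s["width"],delta(.503,.0085,.22))
E
```

```text
time: 17.65
eef_pos: [0.4938, -0.3418, 0.068]
tool_rot: [[1.0, -0.001, 0.0], [-0.001, -1.0, -0.001], [0.0, 0.001, -1.0]]
ft_force: [-0.3, -1.1, -0.7]
width: 0.253
finger_force: 39.1
time: 18.35
eef_pos: [0.4945, -0.3423, 0.2201]
tool_rot: [[1.0, -0.002, 0.003], [-0.002, -1.0, -0.004], [0.003, 0.004, -1.0]]
ft_force: [0.5, -0.1, -1.1]
width: 0.253
finger_force: 39.2
[ 0.49448405 -0.34225929  0.22010426] 39.17116820812225 0.2529061626863674 (array([   7.9, -350.8,   -1.2]), array([ 0.21, -0.19, -0.1 ]))
```

```bash

python3 -m handwheel '[{"tx":0.002,"ty":-0.04,"tz":0,"ax":0,"ay":0,"az":0,"hand":0.015},{"tx":0.004,"ty":-0.09,"tz":0,"ax":0,"ay":0,"az":0,"hand":0.015},{"tx":0.006,"ty":-0.14,"tz":0,"ax":0,"ay":0,"az":0,"hand":0.015},{"tx":0.008,"ty":-0.19,"tz":0,"ax":0,"ay":0,"az":0,"hand":0.015},{"tx":0.008,"ty":-0.24,"tz":0,"ax":0,"ay":0,"az":0,"hand":0.015},{"tx":0.008,"ty":-0.29,"tz":0,"ax":0,"ay":0,"az":0,"hand":0.015},{"tx":0.008,"ty":-0.33,"tz":0,"ax":0,"ay":0,"az":0,"hand":0.015},{"tx":0.008,"ty":-0.351,"tz":0,"ax":0.2,"ay":-0.2,"az":0,"hand":0.015},{"tx":0.008,"ty":-0.351,"tz":0,"ax":0.2,"ay":-0.2,"az":0,"hand":0.015},{"tx":0.008,"ty":-0.351,"tz":0,"ax":0.2,"ay":-0.2,"az":0,"hand":0.015}]'
python3 - <<'E'
from h import *
img,P=cloud("wrist"); cv2.imwrite("pics/w11.png",img[...,::-1]); np.savez("w11.npz",img=img,P=P)
s=bot.read_state();print(s["eef_pos"],s["tool_rot"].round(4),s["ft_force"])
q=near(P,.503,.0095,.035,.108,.116);print("rim",fit(q),mid(q),len(q))
x,y=s["eef_pos"][:2]
for z in(.165,.18,.195,.205):
    q=near(P,x,y,.02,z-.004,z+.004);print("barrel",z,mid(q),fit(q))
E
```

```text
time: 19.35
eef_pos: [0.5012, 0.0089, 0.2157]
tool_rot: [[1.0, -0.001, -0.006], [-0.001, -1.0, 0.002], [-0.006, -0.002, -1.0]]
ft_force: [-0.0, -0.9, -0.6]
width: 0.25
finger_force: 39.3
[0.50140528 0.00798933 0.21593994] [[ 1.     -0.0029 -0.006 ]
 [-0.0029 -1.      0.0021]
 [-0.006  -0.0021 -1.    ]] [-0.12025405 -0.3304325   0.50402333]
rim (array([0.5034, 0.0094]), 0.0183, 1188) (array([0.5052, 0.0093, 0.1109]), array([0.0395, 0.0445, 0.0058])) 1188
barrel 0.165 (array([0.5071, 0.0102, 0.165 ]), array([0.0109, 0.0244, 0.008 ])) (array([0.4995, 0.0101]), 0.0124, 153)
barrel 0.18 (array([0.5073, 0.01  , 0.18  ]), array([0.0102, 0.0241, 0.0079])) (array([0.4995, 0.0099]), 0.0124, 196)
barrel 0.195 (array([0.5084, 0.0099, 0.1949]), array([0.0079, 0.0225, 0.0077])) (array([0.4997, 0.0097]), 0.0123, 183)
barrel 0.205 (array([0.5119, 0.0093, 0.2085]), array([0.0092, 0.0299, 0.0009])) (array([0.4996, 0.0095]), 0.0168, 18)
```

View pics/w11.png

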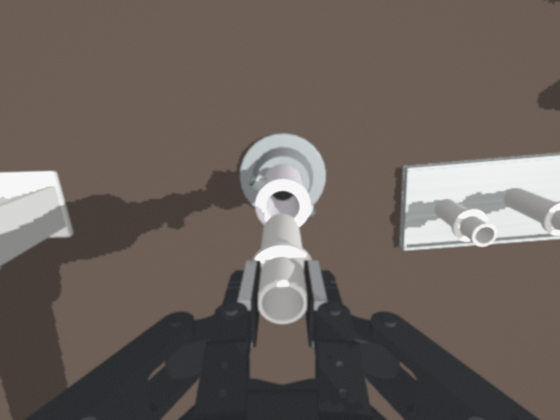

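Wrist view: the insert is held with its neck at (283,302), and the bucket mouth is at (284,203). The barrel fit is about 3 mm short in x. I'll straighten the tilt, shift and lower until just above the mouth.

```bash

python3 - <<'E'
from h import *
print(delta(.504,.0075,.184))
E
python3 -m handwheel '[{"tx":0.003,"ty":0.0005,"tz":0,"ax":-0.12,"ay":0.34,"az":0,"hand":0.015},{"tx":0.003,"ty":0.0005,"tz":0.01,"ax":-0.12,"ay":0.34,"az":0,"hand":0.015},{"tx":0.003,"ty":0.0005,"tz":0.02,"ax":-0.12,"ay":0.34,"az":0,"hand":0.015},{"tx":0.003,"ty":0.0005,"tz":0.03,"ax":-0.12,"ay":0.34,"az":0,"hand":0.015},{"tx":0.003,"ty":0.0005,"tz":0.03,"ax":-0.12,"ay":0.34,"az":0,"hand":0.015},{"tx":0.003,"ty":0.0005,"tz":0.03,"ax":-0.12,"ay":0.34,"az":0,"hand":0.015}]'
cat > m.py <<'E'
from h import *
from scipy.optimize import least_squares
import sys
s=bot.read_state();img,P=cloud("wrist");np.savez(sys.argv[1],img=img,P=P)
print(s["eef_pos"],s["tool_rot"][:,2].round(4),s["ft_force"].round(1))
x,y,z0=s["eef_pos"];f=z0-.065
for z in(f+.01,f+.025,f+.04,f+.048):
    q=near(P,x,y,.02,z-.005,z+.005)
    if len(q)<30: continue
    r=least_squares(lambda c:np.hypot(q[:,0]-c[0],q[:,1]-c[1])-.0125,[x,y],loss="soft_l1",f_scale=.0005).x;print("barrel",z.round(3),r.round(4),len(q))
# rim outer edge: pixels of the rim top with outer radius 22.5
q=near(P,.503,.0095,.03,.1085,.1145)
b=np.arctan2(q[:,1]-.0095,q[:,0]-.503);d=np.hypot(q[:,0]-.503,q[:,1]-.0095);e=[]
for k in range(-36,36):
    m=(b>=k*np.pi/36)&(b<(k+1)*np.pi/36)
    if m.sum()>3: i=np.flatnonzero(m)[d[m].argmax()]; e.append(q[i])
e=np.array(e);r=least_squares(lambda c:np.hypot(e[:,0]-c[0],e[:,1]-c[1])-c[2],[.503,.0095,.0225],loss="soft_l1",f_scale=.0005).x;print("rim",r.round(4),len(e))
E
python3 m.py w12.npz
```

```text
(array([ 2.8,  0.5, 31.9]), array([-0.12,  0.34, -0.17]))
time: 20.0
eef_pos: [0.5048, 0.009, 0.1868]
tool_rot: [[1.0, -0.001, 0.001], [-0.002, -1.0, 0.001], [0.001, -0.001, -1.0]]
ft_force: [0.5, -1.8, 0.5]
width: 0.253
finger_force: 39.3
[0.50475586 0.00901903 0.18684461] [ 1.5e-03  7.0e-04 -1.0e+00] [ 0.5 -1.8  0.5]
barrel 0.132 [0.5035 0.0112] 183
barrel 0.147 [0.5035 0.011 ] 227
barrel 0.162 [0.5034 0.0108] 261
barrel 0.17 [0.5035 0.0108] 117
rim [0.503  0.0104 0.0222] 54
```

```bash

python3 -m handwheel '[{"tx":-0.0005,"ty":0.0007,"tz":0.002,"ax":0,"ay":-0.08,"az":0,"hand":0.015},{"tx":-0.0005,"ty":0.0007,"tz":0.004,"ax":0,"ay":-0.08,"az":0,"hand":0.015},{"tx":-0.0005,"ty":0.0007,"tz":0.006,"ax":0,"ay":-0.08,"az":0,"hand":0.015},{"tx":-0.0005,"ty":0.0007,"tz":0.008,"ax":0,"ay":-0.08,"az":0,"hand":0.015},{"tx":-0.0005,"ty":0.0007,"tz":0.01,"ax":0,"ay":-0.08,"az":0,"hand":0.015},{"tx":-0.0005,"ty":0.0007,"tz":0.01,"ax":0,"ay":-0.08,"az":0,"hand":0.015}]'
python3 m.py w13.npz
```

```text
time: 20.65
eef_pos: [0.5043, 0.0083, 0.1769]
tool_rot: [[1.0, -0.001, 0.0], [-0.001, -1.0, 0.001], [0.0, -0.001, -1.0]]
ft_force: [-0.1, -0.9, -0.9]
width: 0.257
finger_force: 39.3
[0.50433208 0.00832233 0.17694178] [ 4.e-04  5.e-04 -1.e+00] [-0.1 -0.9 -0.9]
barrel 0.122 [0.5027 0.0105] 181
barrel 0.137 [0.5027 0.0103] 221
barrel 0.152 [0.5027 0.0101] 263
barrel 0.16 [0.5028 0.01  ] 111
rim [0.5025 0.0104 0.0223] 54
```

```bash

python3 -m handwheel '[{"tx":0,"ty":0,"tz":0.001,"ax":0,"ay":0,"az":0,"hand":0.015},{"tx":0,"ty":0,"tz":0.002,"ax":0,"ay":0,"az":0,"hand":0.015},{"tx":0,"ty":0,"tz":0.003,"ax":0,"ay":0,"az":0,"hand":0.015},{"tx":0,"ty":0,"tz":0.004,"ax":0,"ay":0,"az":0,"hand":0.015},{"tx":0,"ty":0,"tz":0.004,"ax":0,"ay":0,"az":0,"hand":0.015}]'
python3 -m handwheel '[{"tx":0,"ty":0,"tz":0.001,"ax":0,"ay":0,"az":0,"hand":0.015},{"tx":0,"ty":0,"tz":0.002,"ax":0,"ay":0,"az":0,"hand":0.015},{"tx":0,"ty":0,"tz":0.003,"ax":0,"ay":0,"az":0,"hand":0.015},{"tx":0,"ty":0,"tz":0.003,"ax":0,"ay":0,"az":0,"hand":0.015}]'
```

```text
time: 21.2
eef_pos: [0.5044, 0.0083, 0.1731]
tool_rot: [[1.0, -0.002, 0.001], [-0.002, -1.0, 0.0], [0.001, -0.0, -1.0]]
ft_force: [0.8, -0.5, -0.7]
width: 0.25
finger_force: 39.3
time: 21.6
eef_pos: [0.5044, 0.0083, 0.1702]
tool_rot: [[1.0, -0.002, 0.001], [-0.002, -1.0, 0.0], [0.001, -0.0, -1.0]]
ft_force: [-0.8, 0.3, -0.2]
width: 0.255
finger_force: 39.3
```

The foot is in the bore with no contact force. Continuing down.

```bash

python3 -m handwheel '[{"tx":0,"ty":0,"tz":0.002,"ax":0,"ay":0,"az":0,"hand":0.015},{"tx":0,"ty":0,"tz":0.004,"ax":0,"ay":0,"az":0,"hand":0.015},{"tx":0,"ty":0,"tz":0.006,"ax":0,"ay":0,"az":0,"hand":0.015},{"tx":0,"ty":0,"tz":0.008,"ax":0,"ay":0,"az":0,"hand":0.015},{"tx":0,"ty":0,"tz":0.010,"ax":0,"ay":0,"az":0,"hand":0.015},{"tx":0,"ty":0,"tz":0.010,"ax":0,"ay":0,"az":0,"hand":0.015}]'

```

```text
time: 22.2
eef_pos: [0.5044, 0.0083, 0.16]
tool_rot: [[1.0, -0.002, 0.001], [-0.002, -1.0, 0.001], [0.001, -0.001, -1.0]]
ft_force: [-0.8, 0.6, -0.2]
width: 0.251
finger_force: 39.3
```

```bash

python3 -m handwheel '[{"tx":0,"ty":0,"tz":0.002,"ax":0,"ay":0,"az":0,"hand":0.015},{"tx":0,"ty":0,"tz":0.004,"ax":0,"ay":0,"az":0,"hand":0.015},{"tx":0,"ty":0,"tz":0.006,"ax":0,"ay":0,"az":0,"hand":0.015},{"tx":0,"ty":0,"tz":0.008,"ax":0,"ay":0,"az":0,"hand":0.015},{"tx":0,"ty":0,"tz":0.010,"ax":0,"ay":0,"az":0,"hand":0.015},{"tx":0,"ty":0,"tz":0.012,"ax":0,"ay":0,"az":0,"hand":0.015},{"tx":0,"ty":0,"tz":0.014,"ax":0,"ay":0,"az":0,"hand":0.015},{"tx":0,"ty":0,"tz":0.014,"ax":0,"ay":0,"az":0,"hand":0.015}]'

```

```text
time: 23.0
eef_pos: [0.5045, 0.0083, 0.146]
tool_rot: [[1.0, -0.001, 0.001], [-0.001, -1.0, 0.001], [0.001, -0.001, -1.0]]
ft_force: [-0.3, 0.5, -1.1]
width: 0.257
finger_force: 39.3
```

```bash

python3 -m handwheel '[{"tx":0,"ty":0,"tz":0.002,"ax":0,"ay":0,"az":0,"hand":0.015},{"tx":0,"ty":0,"tz":0.004,"ax":0,"ay":0,"az":0,"hand":0.015},{"tx":0,"ty":0,"tz":0.006,"ax":0,"ay":0,"az":0,"hand":0.015},{"tx":0,"ty":0,"tz":0.008,"ax":0,"ay":0,"az":0,"hand":0.015},{"tx":0,"ty":0,"tz":0.010,"ax":0,"ay":0,"az":0,"hand":0.015},{"tx":0,"ty":0,"tz":0.012,"ax":0,"ay":0,"az":0,"hand":0.015},{"tx":0,"ty":0,"tz":0.014,"ax":0,"ay":0,"az":0,"hand":0.015},{"tx":0,"ty":0,"tz":0.016,"ax":0,"ay":0,"az":0,"hand":0.015},{"tx":0,"ty":0,"tz":0.018,"ax":0,"ay":0,"az":0,"hand":0.015},{"tx":0,"ty":0,"tz":0.018,"ax":0,"ay":0,"az":0,"hand":0.015}]'

```

```text
time: 24.0
eef_pos: [0.5046, 0.0083, 0.128]
tool_rot: [[1.0, -0.002, 0.001], [-0.002, -1.0, 0.001], [0.001, -0.001, -1.0]]
ft_force: [-0.4, -0.9, -1.0]
width: 0.254
finger_force: 39.3
```

Expected touch is at about z = 0.124, so fine steps now.

```bash

python3 -m handwheel '[{"tx":0,"ty":0,"tz":0.001,"ax":0,"ay":0,"az":0,"hand":0.015},{"tx":0,"ty":0,"tz":0.002,"ax":0,"ay":0,"az":0,"hand":0.015},{"tx":0,"ty":0,"tz":0.003,"ax":0,"ay":0,"az":0,"hand":0.015},{"tx":0,"ty":0,"tz":0.0035,"ax":0,"ay":0,"az":0,"hand":0.015},{"tx":0,"ty":0,"tz":0.0035,"ax":0,"ay":0,"az":0,"hand":0.015}]'
python3 -m handwheel '[{"tx":0,"ty":0,"tz":0.0005,"ax":0,"ay":0,"az":0,"hand":0.015},{"tx":0,"ty":0,"tz":0.001,"ax":0,"ay":0,"az":0,"hand":0.015},{"tx":0,"ty":0,"tz":0.001,"ax":0,"ay":0,"az":0,"hand":0.015}]'

```

```text
time: 24.5
eef_pos: [0.5046, 0.0084, 0.1247]
tool_rot: [[1.0, -0.002, 0.001], [-0.002, -1.0, 0.001], [0.001, -0.001, -1.0]]
ft_force: [-0.6, -0.1, 0.1]
width: 0.255
finger_force: 39.3
time: 24.8
eef_pos: [0.5046, 0.0084, 0.1238]
tool_rot: [[1.0, -0.002, 0.001], [-0.002, -1.0, 0.0], [0.001, -0.0, -1.0]]
ft_force: [-0.9, 0.0, 0.5]
width: 0.25
finger_force: 39.3
```

```bash

python3 -m handwheel '[{"tx":0,"ty":0,"tz":0.0005,"ax":0,"ay":0,"az":0,"hand":0.015},{"tx":0,"ty":0,"tz":0.001,"ax":0,"ay":0,"az":0,"hand":0.015},{"tx":0,"ty":0,"tz":0.001,"ax":0,"ay":0,"az":0,"hand":0.015}]'

```

```text
time: 25.1
eef_pos: [0.5047, 0.0084, 0.1233]
tool_rot: [[1.0, -0.001, 0.001], [-0.001, -1.0, 0.0], [0.001, -0.0, -1.0]]
ft_force: [-4.1, 0.7, 4.6]
width: 0.256
finger_force: 39.7
```

It rests on the cushion at 4.6 N, at the expected height. Releasing and retreating.

```bash

python3 -m handwheel '[{"tx":0,"ty":0,"tz":0,"ax":0,"ay":0,"az":0,"hand":0.026},{"tx":0,"ty":0,"tz":0,"ax":0,"ay":0,"az":0,"hand":0.035},{"tx":0,"ty":0,"tz":0,"ax":0,"ay":0,"az":0,"hand":0.045},{"tx":0,"ty":0,"tz":0,"ax":0,"ay":0,"az":0,"hand":0.045},{"tx":0,"ty":0,"tz":-0.01,"ax":0,"ay":0,"az":0,"hand":0.045},{"tx":0,"ty":0,"tz":-0.03,"ax":0,"ay":0,"az":0,"hand":0.045},{"tx":0,"ty":0,"tz":-0.06,"ax":0,"ay":0,"az":0,"hand":0.045},{"tx":0,"ty":0,"tz":-0.1,"ax":0,"ay":0,"az":0,"hand":0.045},{"tx":0,"ty":0,"tz":-0.12,"ax":0,"ay":0,"az":0,"hand":0.045},{"tx":0,"ty":0,"tz":-0.12,"ax":0,"ay":0,"az":0,"hand":0.045}]'
python3 - <<'E'
from h import *
img,P=cloud("wrist");im2,_=cloud("scene")
q=near(P,.503,.0095,.03,.11,.17);print("top z",np.percentile(q[:,2],[95,99.5]))
q=near(P,.503,.0095,.02,.115,.132);print("collar z",np.median(q[:,2]),"rim z",np.median(near(P,.503,.0095,.03,.105,.1145)[:,2]))
cv2.imwrite("pics/end.png",np.hstack([cv2.resize(im2[150:320],(560,170)),])[...,::-1])
E
```

```text
time: 26.1
eef_pos: [0.5068, 0.0085, 0.2472]
tool_rot: [[1.0, -0.001, 0.009], [-0.001, -1.0, -0.0], [0.009, 0.0, -1.0]]
ft_force: [-0.2, -0.5, -0.1]
width: 0.526
finger_force: 0.0
top z [0.14336714 0.1443898 ]
collar z 0.11928357353631719 rim z 0.10930563190130366
```

View pics/end.png

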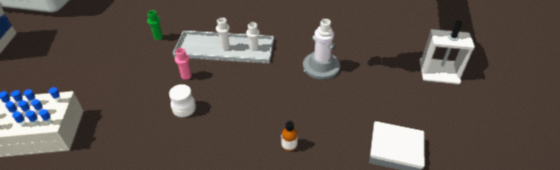

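The picture shows the insert seated in the bucket at (324,35), the rod hanging in its stand at (456,30), and the bystanders and other inserts where they were.

```bash
python3 -c "
from cell import bot
print(bot.job_done())"
```

```text
the job is handed in; nothing more can be done
None
```

The job is handed in: the rod measured the bucket as about 53 mm deep and hangs back in its stand, and insert_mid stands on the cushion with its collar about 3–5 mm above the rim, finished at about 26 s.

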